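Turn a steel plate over against the sloping bench stop

ROBOT

A 6-joint arm with a two-finger parallel gripper is mounted at the origin on the work surface. World frame = base frame: x ahead of the robot, y to its left, z up, the work surface at z = 0. Lengths are in m, angles in rad, forces in N, time in s.
With the tool pointing down it reaches from about 0.35 to 0.975 m from the base axis. Payload 4.9 kg.
Tool frame: the origin (TCP) lies at the very end of the fingers, on their centre line; the grasp point (between the pads) lies 19 mm behind it; z points along the fingers, y is the line along which they close (so a half turn about z gives the same grasp; the last joint's range is limited). The gripper opens to 85 mm and grips with 20 to 120 N. Pads are 22 mm wide; open, the fingers measure 114 mm over their backs; the gripper's body (76 mm by 85 mm) begins 54 mm behind the grasp point. The pads swing forward as they close: fully open they stand 13 mm farther back than shut.
Start: joints at [-0.119, 0.053, 1.613, -0, 1.476, -0.119], TCP at [0.625, 0, 0.231] pointing down, gripper open.
Joint ranges: [-3.01, 3.01], [-1.01, 2.22], [0.06, 2.58], [-1.02, 4.17], [0.09, 2.62], [-3.14, 3.14]. Speed limits (rad/s): [2.57, 2.57, 3.14, 3.14, 3.14, 3.14].

INTERFACE

Orientations are given as a rotation vector (axis times angle).
In Python, from station import get_obs, optics, ctrl gives the robot as it stands.
- The arm moves only by the shell command python3 -m pendant 'ROWS' [FORCE]. ROWS is JSON, a list of rows, each a list of 3 entries, a list of its own where there are three numbers: the shift along the tool's x, y, z in mm, then the turn, a rotation vector about the tool's x, y, z in rad, then the opening, from 0 (shut) to 1 (fully open). A call has 1 to 12 rows; each row shifts and turns the commanded pose from where the row before left it, along the tool's axes as they then stand; what a row does not reach is not made up. A row lasts 1/12 s, in which the tool goes at most 41.7 mm and 7.16 degrees, less where a joint would pass 70% of its speed; a pose out of reach is approached as far as the arm can. A call is refused whole if a number of a shift passes 41.7 or a number of a turn 0.125, either way. A call with a gripper value outside its range is refused whole. The fingers move at their own pace and stop on an object; FORCE is the grip in N (left out, the last holds). Time passes only in rows, so rows that do not move let the fingers close. It gives the time, the measured TCP pose, the force, the opening and the grip force at its end, in the units of the state.
- get_obs(): the state, without advancing time (a new reading comes with each control period).
- optics.get_image(name): name is "scene" or "side" or "wrist"; returns the picture (400x640x3 uint8, red, green, blue); there is no depth.
- optics.camera_model(name): a dict with "fx", "fy", "cx", "cy" (pixels), "cam_to_world" (4x4, takes a point from camera to world coordinates). Camera axes: x right, y up, looking along -z (the intrinsics and any distortion apply to the point x, -y, -z); pixel columns grow to the right and rows downward; lengths in m; the calibration is good to about 2 mm. A picture is of the moment at which its call begins: read the wrist's pose just before it. camera_model takes no time and is no camera call; for the wrist camera it gives the pose at the moment of the call.
- ctrl.finish_job(): hands the job in; it is judged then, once.
The state is a dict: "t": time; "q": joint angles; "dq": joint speeds; "effort": joint torques, N m; "tool_pos": TCP position; "tool_rot": TCP orientation; "contact_force": force on the tool from outside, world axes, zero at the start; "wrist_torque": the same for the moment, N m; "opening": finger opening in m; "grip_force": force on a finger pad.
Only numpy, scipy, OpenCV 4.12 (cv2) and the standard library are available. Lean on these libraries where they do the work, as an engineer would, in place of code of your own. Each camera call takes 0.05 s, during which the arm holds its last target. There are 200 camera calls.

TASK

The rectangular steel plate has been ground bright on its upper face; turn it over so that its black underside is up, ready for grinding. Push it along the bench up the sloping stop until it stands leaning on the stop, leave it leaning there for a moment, then pull its top edge back over towards the robot so that it lies flat on the bench in front of the stop. Leave the round blank and the spanner where they are.

Things in the scene. Friction and masses are not known exactly. Their poses are not given: they have to be found in the camera images.
- plate: Loose rectangular steel plate, 100 mm (its x) by 80 mm (y) by 10 mm thick, 0.5-0.75 kg. Bright face up, its x axis pointing at the stop within 10 degrees, its leading edge 5 to 30 mm short of the stop's foot. Origin: centre of the black face (underneath at the start); z points out of the bright face, up at the start. Friction about 0.3 on the stop, 0.6 on the bench.
- stop: Fixed aluminium stop: a smooth flat ramp, 340 mm long, rising at 55 degrees to a straight top edge 58 mm high, 41 mm beyond its foot; nothing behind is higher. Origin: middle of the foot (lower edge, on the bench); x horizontal, away from the robot; y along the stop; z up. The plate pushed home leans at about 55 degrees, its top 28 mm above the stop's edge, and stays there.
- blank: Loose round steel blank, 90 mm across, 10 mm thick, bright face up, lying beside the rectangular plate in front of the stop, about 180 mm from it centre to centre, on either side. Origin: centre of its underside. To be left alone.
- spanner: Loose steel spanner, about 180 mm long, lying flat to one side (left of the stop). Origin: centre of its underside. To be left alone.
Things that resemble listed ones, but are neither listed nor needed, are in the scene too. What is shaped like the plate but yellow is not meant.

How it is judged:
On the way:
1. the plate stands leaning on the stop, at 40 to 75 degrees, touching the stop and not the robot (angle between plate's own z axis and vertical between 0.7 and 1.31 rad and contact force between plate and stop above 0.1 N and contact force between plate and the arm below 0.1 N and contact force between plate and the fingers below 0.1 N), for 0.2 s.
At the end, for the whole second after the job is handed in: The plate lies flat on the bench, black face up (within 10 degrees), at rest, in front of the stop: its centre 30 to 160 mm short of the ramp's foot and within the stop's length. The round blank has moved less than 15 mm, the spanner less than 20 mm (angle between plate's own z axis and vertical above 2.97 rad and height (world z) of plate between 0.004 and 0.016 m and x of plate in the frame of stop between -0.16 and -0.03 m and y of plate in the frame of stop between -0.17 and 0.17 m and linear speed of plate below 0.02 m/s and distance of blank from where it was at the start of the episode below 0.015 m and distance of spanner from where it was at the start of the episode below 0.02 m); the robot touches nothing.
It fails at once if the round blank is moved 15 mm or more (distance of blank from where it was at the start of the episode above 0.015 m).
It fails at once if the spanner is moved 20 mm or more (distance of spanner from where it was at the start of the episode above 0.02 m).
It also fails if it takes over 45 s, if anything falls off the work surface, if the arm or the gripper's body presses on something with over 40 N, if the wrist force passes 120 N, or if a joint passes its speed limit or range.

## Working session

There is one attempt and no reset: what is moved stays moved. The work goes in short steps, Python scripts to look and compute and a shell command to move; the robot and the scene stay as the last step left them, time stands still between calls to the robot, and variables do not carry over. Pictures are saved under pics/ and viewed, at most 10 in all, crops included, and the job is handed in when it is done.

```bash
mkdir -p pics; ls; python3 - <<'E'
from station import get_obs, optics
import cv2
for n in ("scene","side"):
    cv2.imwrite(f"pics/{n}0.png",optics.get_image(n)[:,:,::-1])
    m=optics.camera_model(n); print(n,m)
o=get_obs(); print(o['tool_pos'],o['tool_rot'],o['contact_force'],o['t'])
E
```

```text
pics
scene {'fx': 386.8373570355869, 'fy': 386.8373570355869, 'cx': 310.288238042835, 'cy': 202.353694326331, 'cam_to_world': array([[-0.67582647, -0.45203412,  0.58217157,  1.06031288],
       [ 0.73676646, -0.39199509,  0.55092198,  0.61530762],
       [-0.02082713,  0.80125215,  0.59796424,  0.54398302],
       [ 0.        ,  0.        ,  0.        ,  1.        ]])}
side {'fx': 519.5936917622278, 'fy': 519.5936917622278, 'cx': 323.003081301692, 'cy': 196.90752722129315, 'cam_to_world': array([[-0.93128223,  0.22756246, -0.28447975,  0.27408052],
       [-0.36364084, -0.5337825 ,  0.76344062,  0.89495031],
       [ 0.02188012,  0.81442714,  0.57985316,  0.61813907],
       [ 0.        ,  0.        ,  0.        ,  1.        ]])}
[6.24439183e-01 8.27862584e-05 2.30191518e-01] [-2.22037993e+00 -2.22044064e+00  1.76385737e-03] [ 0.68655656 -0.0066809   0.37126855] 0.1
```

View pics/scene0.png

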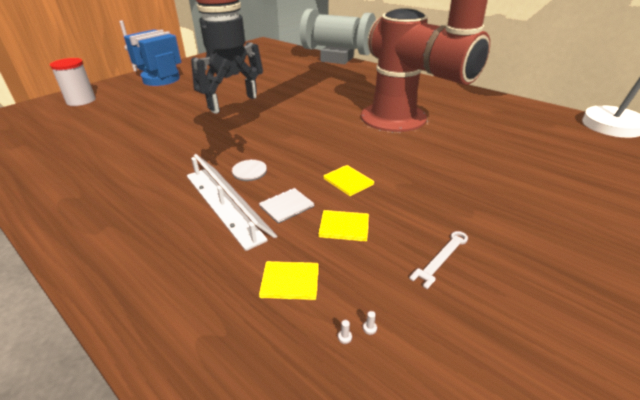

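View pics/side0.png

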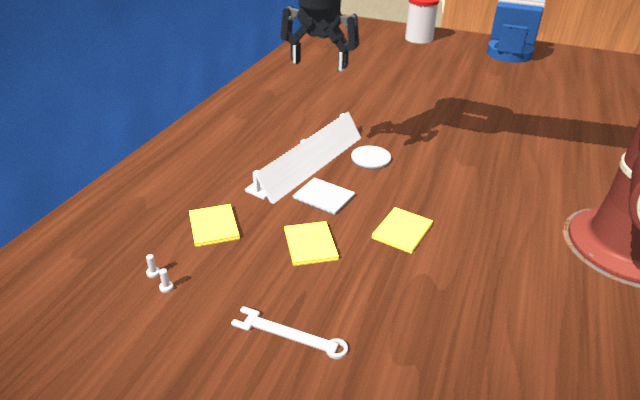

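The bright plate is at scene (287,205) / side (324,195). The lookalikes are the round blank at scene (249,170) / side (371,157) and three yellow plates at scene (349,180), (345,225) and (290,280). I choose the bright rectangular one lying right before the stop, and will check it in a crop.

```bash
cat > h.py <<'E'
import numpy as np, cv2
from station import get_obs, optics
def ray(n,uv,z,m=None):
    m=m or optics.camera_model(n); T=m['cam_to_world']
    uv=np.atleast_2d(np.array(uv,float))
    d=np.c_[(uv[:,0]-m['cx'])/m['fx'],-(uv[:,1]-m['cy'])/m['fy'],-np.ones(len(uv))]@T[:3,:3].T
    o=T[:3,3]; return o+d*((z-o[2])/d[:,2])[:,None]
def blobs(img,amin=150):
    h=cv2.cvtColor(img,cv2.COLOR_RGB2HSV)
    k=((h[:,:,1]<60)&(h[:,:,2]>130)).astype(np.uint8)
    return [c for c in cv2.findContours(k,cv2.RETR_EXTERNAL,cv2.CHAIN_APPROX_NONE)[0] if cv2.contourArea(c)>amin]
E
python3 - <<'E'
from h import *
np.set_printoptions(precision=4,suppress=True)
ims={}
for n in("scene","side"):
    im=optics.get_image(n); ims[n]=im
    for c in blobs(im):
        M=cv2.moments(c); u,v=M['m10']/M['m00'],M['m01']/M['m00']
        p=ray(n,(u,v),0.01)[0]
        if not(.3<p[0]<1 and abs(p[1])<.5): continue
        w=ray(n,c[:,0,:],0.01)[:,:2].astype(np.float32)
        r=cv2.minAreaRect(w*1000)
        print(n,(round(u),round(v)),cv2.contourArea(c),p[:2],'rect',np.round(r[0],1),np.round(r[1],1),round(r[2],1), 'ext',w.min(0),w.max(0))
a=cv2.resize(ims['scene'][140:250,180:330],None,fx=3.6,fy=3.6); b=cv2.resize(ims['side'][105:215,240:400],None,fx=3.6,fy=3.6)
b=cv2.resize(b,(a.shape[1],int(b.shape[0]*a.shape[1]/b.shape[1])))
b=b[:600-0]
cv2.imwrite("pics/cropA.png",a[:,:,::-1]);cv2.imwrite("pics/cropB.png",cv2.resize(ims['side'][105:215,240:400],None,fx=5,fy=5)[:,:,::-1])
E
```

```text
scene (345, 333) 184.0 [0.7596 0.3984] rect [757.  395.8] [40.9 20.5] 39.2 ext [0.7393 0.3826] [0.7753 0.4127]
scene (370, 324) 182.0 [0.7194 0.4185] rect [717.3 414.8] [42.3 21. ] 41.7 ext [0.697  0.4026] [0.7365 0.4324]
scene (439, 259) 707.5 [0.5122 0.4318] rect [501.9 430.2] [180.5  38.5] 0.7 ext [0.4117 0.4119] [0.592  0.4505]
scene (286, 205) 974.0 [0.5838 0.0876] rect [581.5  85.6] [ 89.1 103.7] 79.2 ext [0.5248 0.0359] [0.6388 0.1365]
scene (249, 170) 516.0 [ 0.5406 -0.0948] rect [540.5 -96.4] [100.6  86.2] 47.9 ext [ 0.4917 -0.1436] [ 0.5862 -0.0478]
scene (228, 205) 2831.5 [ 0.6717 -0.0132] rect [657.9 -69.4] [433.1  72.8] 76.8 ext [ 0.5849 -0.2748] [0.7407 0.1484]
side (292, 334) 1462.0 [0.4884 0.4353] rect [492.5 435.5] [ 40.7 178.9] 89.4 ext [0.4031 0.4143] [0.5819 0.455 ]
side (158, 274) 401.5 [0.7425 0.4068] rect [747.8 403.6] [ 30.5 102.7] 63.1 ext [0.7039 0.3697] [0.7891 0.4372]
side (323, 195) 1225.0 [0.5742 0.0892] rect [575.   86.8] [ 90.8 103.5] 79.3 ext [0.518  0.0356] [0.6308 0.1404]
side (370, 157) 687.0 [ 0.531  -0.0949] rect [529.8 -95.5] [91.3 96.6] 23.5 ext [ 0.4856 -0.1478] [ 0.5766 -0.0439]
side (304, 159) 3840.0 [ 0.6649 -0.0238] rect [658.5 -68.7] [433.1 109.4] 76.8 ext [ 0.5794 -0.2896] [0.7448 0.1532]
```

View pics/cropB.png

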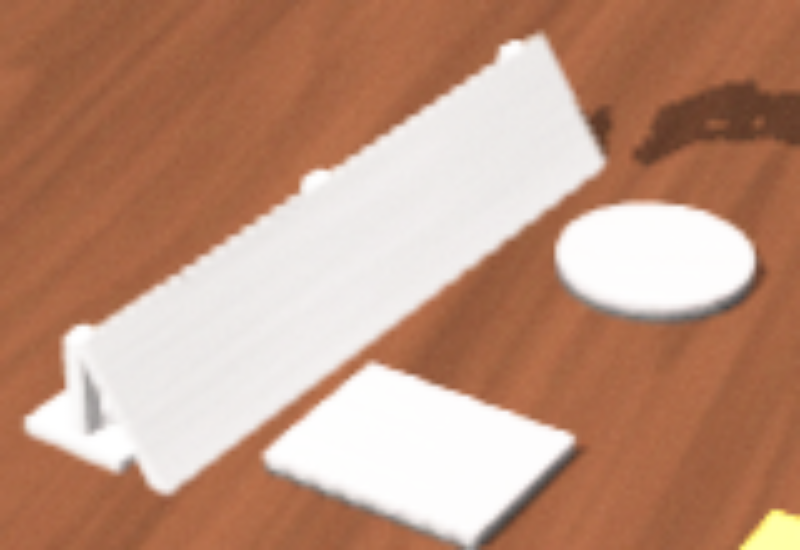

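The crop shows the bright, dark-edged plate at crop (420,455), square to the ramp and about 20 mm short of its foot, which runs from (165,493) to (605,160). The round blank is at (655,255). That confirms the choice.

```bash
python3 - <<'E'
from h import *
np.set_printoptions(precision=4,suppress=True)
f=ray("side",[(273.2,203.5),(361,137.2)],0.0); t=ray("side",[(258.4,173),(348.3,112.2)],.058)
d=f[0]-f[1]; L=np.linalg.norm(d); d/=L; n=np.array([d[1],-d[0],0]); 
print(f,t,L,np.linalg.norm(t[0]-t[1]),'offset top',(t-f.mean(0))@n,'yaw n',np.degrees(np.arctan2(n[1],n[0])))
td=t[0]-t[1];print('yaw from top',np.degrees(np.arctan2(-td[0],td[1])))
c=np.array([240,105])+np.array([(372,362),(575,438),(475,545),(265,455)])/5
p=ray("side",c,.01);print('plate top corners',p[:,:2],np.linalg.norm(p-np.roll(p,1,0),axis=1))
print('rel foot (n,y)',(p-f.mean(0))@n,(p-f.mean(0))@d, 'centre',p.mean(0))
g=p.mean(0)-f.mean(0);print('centre n,y',g@n,g@d)
print('foot mid',f.mean(0),'n',n,'d',d)
o=get_obs();tp=o['tool_pos'];g=tp-f.mean(0);print('tcp n,y',g@n,g@d)
g=np.array([.534,-.102,0])-f.mean(0);print('blank n,y',g@n,g@d)
E
```

```text
[[ 0.6611  0.1416  0.    ]
 [ 0.5834 -0.1909  0.    ]] [[ 0.6962  0.1317  0.058 ]
 [ 0.621  -0.1954  0.058 ]] 0.34147353057877067 0.3355508517520986 offset top [0.0364 0.0376] yaw n -13.157431505022792
yaw from top -12.942001893913893
plate top corners [[0.6154 0.0347]
 [0.5177 0.0544]
 [0.5304 0.1382]
 [0.6294 0.1151]] [0.0816 0.0996 0.0847 0.1016]
rel foot (n,y) [-0.0202 -0.1198 -0.1265 -0.0249] [0.0562 0.0531 0.1376 0.1377] centre [0.5732 0.0856 0.01  ]
centre n,y -0.07286823495234039 0.09617173514128301
foot mid [ 0.6223 -0.0246  0.    ] n [ 0.9737 -0.2276  0.    ] d [0.2276 0.9737 0.    ]
tcp n,y -0.0033327655884158943 0.024547228841883446
blank n,y -0.06833221638798176 -0.095432186298257
```

```bash
python3 -m pendant '[[[20.7,-28.4,15],[0,0,0],0],[[20.7,-28.4,15],[0,0,0],0],[[20.7,-28.4,15],[0,0,0],0],[[20.7,-28.4,15],[0,0,0],0],[[20.7,-28.4,15],[0,0,0],0],[[0,0,0],[0,0,0.12],0],[[0,0,0],[0,0,0.12],0],[[0,0,0],[0,0,0.12],0],[[0,0,0],[0,0,0.12],0],[[0,0,0],[0,0,0.12],0],[[0,0,0],[0,0,0.12],0],[[0,0,0],[0,0,0.12],0]]' 40
python3 -m pendant '[[[0,0,0],[0,0,0.12],0],[[0,0,0],[0,0,0.12],0],[[0,0,0],[0,0,0.12],0],[[0,0,0],[0,0,0.12],0],[[0,0,0],[0,0,0.12],0],[[0,0,0],[0,0,0.12],0],[[0,0,0],[0,0,0.12],0],[[0,0,0],[0,0,0.12],0],[[0,0,0],[0,0,0],0],[[0,0,0],[0,0,0],0]]'
cat >> h.py <<'E'
F=np.array([.6223,-.0246,0]);n=np.array([.9737,-.2276,0]);d=np.array([.2276,.9737,0])
def rel():
    o=get_obs();g=o['tool_pos']-F
    R=cv2.Rodrigues(np.array(o['tool_rot'],float))[0]
    print('tcp n,y,z mm',np.round([g@n*1e3,g@d*1e3,g[2]*1e3],1),'tool x yaw',round(np.degrees(np.arctan2(R[1,0],R[0,0])),2),'t',o['t'],'f',np.round(o['contact_force'],1))
E
python3 - <<'E'
from h import *
rel()
m=optics.camera_model("wrist")['cam_to_world'];g=m[:3,3]-get_obs()['tool_pos'];print('cam rel',g@n,g@d,g[2])
E
```

```text
t: 1.2
tool_pos: [0.4828, 0.1035, 0.1561]
tool_rot: [-2.937, -1.114, 0.0]
contact_force: [0.1, -0.1, 0.3]
opening: -0.0001
grip_force: 0.0
t: 2.03
tool_pos: [0.4828, 0.1035, 0.1562]
tool_rot: [3.122, -0.355, -0.0]
contact_force: [0.3, -0.2, 0.0]
opening: 0.0001
grip_force: 0.0
tcp n,y,z mm [-164.9   93.   156.2] tool x yaw -12.96 t 2.0333 f [ 0.3 -0.2  0. ]
cam rel 0.0717930260347241 -0.00015859748290769778 0.1419902754389615
```

```bash
python3 -m pendant '[[[0,0,38],[0,0,0],0],[[0,0,38],[0,0,0],0],[[0,0,38],[0,0,0],0],[[0,0,30],[0,0,0],0],[[0,0,10],[0,0,0],0],[[10,0,0],[0,0,0],0],[[10,0,0],[0,0,0],0],[[10,0,0],[0,0,0],0],[[6,0,0],[0,0,0],0],[[6,0,0],[0,0,0],0],[[6,0,0],[0,0,0],0],[[6,0,0],[0,0,0],0]]'
python3 - <<'E'
from h import *
rel()
E
python3 -m pendant '[[[5,0,0],[0,0,0],0],[[5,0,0],[0,0,0],0],[[5,0,0],[0,0,0],0],[[5,0,0],[0,0,0],0],[[5,0,0],[0,0,0],0],[[5,0,0],[0,0,0],0]]'
python3 - <<'E'
from h import *
rel()
im=optics.get_image("side");cv2.imwrite("pics/s1.png",cv2.resize(im[80:240,220:440],None,fx=3,fy=3)[:,:,::-1])
E
```

```text
t: 3.03
tool_pos: [0.5355, 0.0912, 0.0022]
tool_rot: [-3.121, 0.359, 0.002]
contact_force: [-1.9, 0.4, 2.8]
opening: -0.0004
grip_force: 1.7
tcp n,y,z mm [-110.9   93.     2.2] tool x yaw -13.12 t 3.0333 f [-1.9  0.4  2.8]
t: 3.53
tool_pos: [0.5623, 0.0847, 0.0005]
tool_rot: [3.121, -0.359, -0.01]
contact_force: [-6.1, 1.1, -1.2]
opening: -0.0001
grip_force: 2.9
tcp n,y,z mm [-83.3  92.7   0.5] tool x yaw -13.11 t 3.5333 f [-6.1  1.1 -1.2]
```

View pics/s1.png

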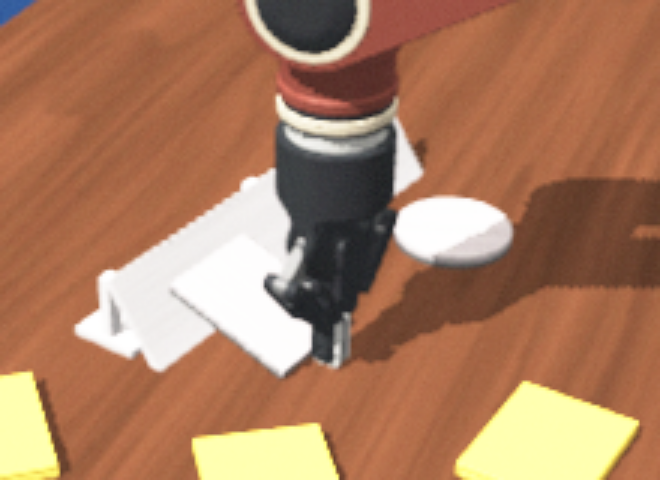

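The plate (crop around (245,300)) is square and its front edge is riding up the ramp, with the fingers behind its rear edge at (330,350).

```bash
python3 -m pendant '[[[5,0,-1],[0,0,0],0],[[5,0,0],[0,0,0],0],[[5,0,0],[0,0,0],0],[[5,0,0],[0,0,0],0],[[5,0,0],[0,0,0],0],[[5,0,0],[0,0,0],0],[[5,0,0],[0,0,0],0],[[5,0,0],[0,0,0],0],[[4,0,0],[0,0,0],0],[[4,0,0],[0,0,0],0]]'
python3 - <<'E'
from h import *
rel()
im=optics.get_image("side");cv2.imwrite("pics/s2.png",cv2.resize(im[80:240,220:440],None,fx=3,fy=3)[:,:,::-1])
E
```

```text
t: 4.42
tool_pos: [0.6121, 0.0734, 0.0034]
tool_rot: [-3.121, 0.359, -0.0]
contact_force: [-3.5, 1.0, -2.2]
opening: -0.0002
grip_force: 1.6
tcp n,y,z mm [-32.3  93.1   3.4] tool x yaw -13.13 t 4.4167 f [-3.5  1.  -2.2]
```

View pics/s2.png

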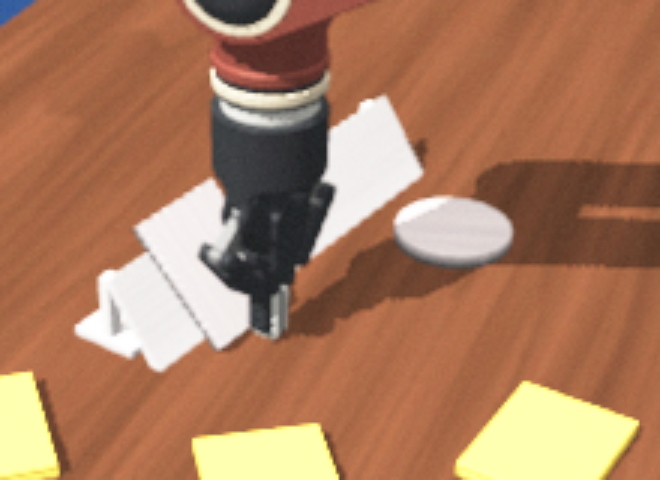

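The plate is now well tilted, its top edge above the stop's edge at (140,235) and its foot at (220,347). About 10 mm remain.

```bash
python3 -m pendant '[[[3,0,1],[0,0,0],0],[[3,0,0],[0,0,0],0],[[2,0,0],[0,0,0],0],[[0,0,0],[0,0,0],0]]'
python3 -m pendant '[[[2,0,0],[0,0,0],0],[[2,0,0],[0,0,0],0],[[0,0,0],[0,0,0],0]]'
python3 - <<'E'
from h import *
rel()
E
```

```text
t: 4.8
tool_pos: [0.6199, 0.0716, 0.0026]
tool_rot: [-3.121, 0.359, -0.001]
contact_force: [-2.4, -0.1, -0.9]
opening: 0.0002
grip_force: 1.3
t: 5.05
tool_pos: [0.6235, 0.0707, 0.0023]
tool_rot: [-3.121, 0.359, -0.001]
contact_force: [-2.7, 1.3, -1.6]
opening: -0.0001
grip_force: 1.5
tcp n,y,z mm [-20.6  93.1   2.3] tool x yaw -13.13 t 5.05 f [-2.7  1.3 -1.6]
```

```bash
python3 -m pendant '[[[2,0,0],[0,0,0],0],[[0,0,0],[0,0,0],0],[[0,0,0],[0,0,0],0]]'
python3 -m pendant '[[[1,0,0],[0,0,0],0],[[0,0,0],[0,0,0],0],[[0,0,0],[0,0,0],0]]'
python3 -m pendant '[[[1,0,0],[0,0,0],0],[[0,0,0],[0,0,0],0],[[0,0,0],[0,0,0],0]]'
python3 - <<'E'
from h import *
rel()
E
```

```text
t: 5.3
tool_pos: [0.6253, 0.0703, 0.0022]
tool_rot: [3.121, -0.359, 0.001]
contact_force: [-3.3, 1.1, -1.7]
opening: -0.0002
grip_force: 1.4
t: 5.55
tool_pos: [0.626, 0.0701, 0.0021]
tool_rot: [3.121, -0.359, -0.0]
contact_force: [-2.7, 0.8, -1.5]
opening: 0.0
grip_force: 1.6
t: 5.8
tool_pos: [0.6264, 0.07, 0.0021]
tool_rot: [3.121, -0.359, -0.003]
contact_force: [-6.0, 1.2, -0.7]
opening: 0.0002
grip_force: 2.8
tcp n,y,z mm [-17.6  93.1   2.1] tool x yaw -13.13 t 5.8 f [-6.   1.2 -0.7]
```

```bash
python3 -m pendant '[[[1,0,0],[0,0,0],0],[[0,0,0],[0,0,0],0],[[0,0,0],[0,0,0],0]]'
python3 -m pendant '[[[-4,0,0],[0,0,0],0],[[-12,0,0],[0,0,0],0],[[-30,0,0],[0,0,0],0],[[-40,0,0],[0,0,0],0],[[-40,0,0],[0,0,0],0],[[-10,0,0],[0,0,0],0],[[0,0,0],[0,0,0],0],[[0,0,0],[0,0,0],0]]'
python3 - <<'E'
from h import *
rel()
im=optics.get_image("side");cv2.imwrite("pics/s3.png",cv2.resize(im[80:240,220:440],None,fx=3,fy=3)[:,:,::-1])
E
```

```text
t: 6.05
tool_pos: [0.6265, 0.07, 0.0019]
tool_rot: [-3.121, 0.359, 0.007]
contact_force: [-8.6, 2.4, 1.9]
opening: 0.0001
grip_force: 4.2
t: 6.72
tool_pos: [0.4976, 0.1006, 0.0037]
tool_rot: [-3.121, 0.358, -0.008]
contact_force: [1.1, -0.3, -0.1]
opening: -0.0
grip_force: 0.0
tcp n,y,z mm [-150.    93.5    3.7] tool x yaw -13.11 t 6.7167 f [ 1.1 -0.3 -0.1]
```

View pics/s3.png

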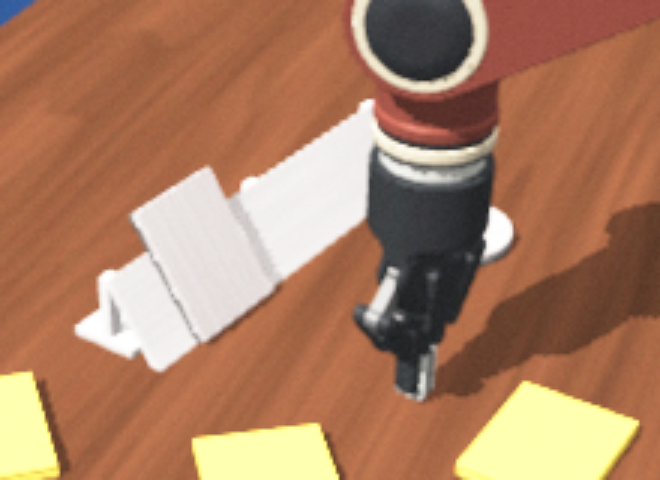

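The plate leans flush on the stop, its top edge at crop (132,215)–(208,167) and its foot at (203,342)–(280,288), with the robot clear of it.

```bash
python3 - <<'E'
from h import *
c=np.array([220,80])+np.array([(132,215),(208,167)])/3
b=np.array([220,80])+np.array([(203,342),(280,288)])/3
for q,z in((c,.0855),(b,.0057)):
    p=ray("side",q,z)-F; print(np.round(p@n*1e3,1),np.round(p@d*1e3,1))
E
```

```text
[49.7 49.4] [133.9  51. ]
[ -8.2 -11.5] [133.6  47.7]
```

```bash
python3 -m pendant '[[[0,0,-34],[0,0,0],0],[[0,0,-34],[0,0,0],0],[[0,0,-34],[0,0,0],0],[[0,0,-34],[0,0,0],0],[[33,0,0],[0,0,0],0],[[33,0,0],[0,0,0],0],[[33,0,0],[0,0,0],0],[[33,0,0],[0,0,0],0],[[33,0,0],[0,0,0],0],[[33,0,0],[0,0,0],0],[[34,0,0],[0,0,0],0],[[0,0,0],[0,0,0],0]]'
python3 - <<'E'
from h import *
rel()
E
```

```text
t: 7.77
tool_pos: [0.728, 0.0449, 0.1376]
tool_rot: [3.12, -0.363, 0.007]
contact_force: [-1.6, -0.3, 0.3]
opening: -0.0001
grip_force: 0.0
tcp n,y,z mm [ 87.1  91.7 137.6] tool x yaw -13.29 t 7.7667 f [-1.6 -0.3  0.3]
```

```bash
python3 -m pendant '[[[0,0,30],[0,0,0],0],[[0,0,30],[0,0,0],0],[[0,0,11],[0,0,0],0],[[-5,0,0],[0,0,0],0],[[-5,0,0],[0,0,0],0],[[-6,0,0],[0,0,0],0],[[-6,0,0],[0,0,0],0],[[-6,0,0],[0,0,0],0],[[-6,0,0],[0,0,0],0],[[-6,0,0],[0,0,0],0]]'
python3 - <<'E'
from h import *
rel()
im=optics.get_image("side");cv2.imwrite("pics/s4.png",cv2.resize(im[60:240,200:440],None,fx=3,fy=3)[:,:,::-1])
E
```

```text
t: 8.6
tool_pos: [0.6823, 0.0572, 0.0685]
tool_rot: [-3.121, 0.359, -0.002]
contact_force: [0.9, -0.1, 0.6]
opening: 0.0
grip_force: 0.3
tcp n,y,z mm [39.8 93.3 68.5] tool x yaw -13.12 t 8.6 f [ 0.9 -0.1  0.6]
```

View pics/s4.png

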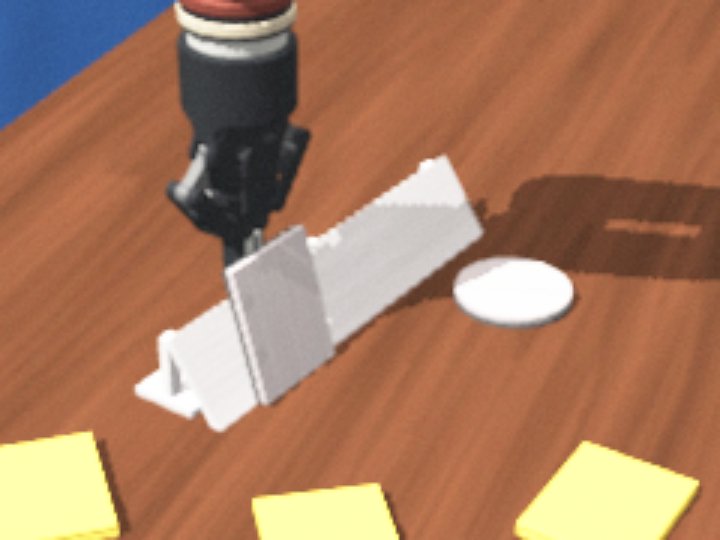

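The fingers behind the top edge at (250,235) have raised the plate to about 70 degrees, with its foot still at (265,400). I keep pulling slowly.

```bash
python3 -m pendant '[[[-5,0,0],[0,0,0],0],[[-5,0,0],[0,0,0],0],[[-5,0,0],[0,0,0],0],[[-5,0,0],[0,0,0],0],[[-5,0,0],[0,0,0],0],[[-5,0,0],[0,0,0],0],[[-5,0,0],[0,0,0],0],[[-5,0,0],[0,0,0],0],[[-5,0,0],[0,0,0],0],[[-5,0,0],[0,0,0],0],[[0,0,0],[0,0,0],0],[[0,0,0],[0,0,0],0]]'
python3 - <<'E'
from h import *
rel()
im=optics.get_image("side");cv2.imwrite("pics/s5.png",cv2.resize(im[60:240,200:440],None,fx=3,fy=3)[:,:,::-1])
E
```

```text
t: 9.65
tool_pos: [0.6337, 0.0684, 0.0673]
tool_rot: [-3.121, 0.359, -0.0]
contact_force: [-0.3, 0.4, 0.9]
opening: 0.0001
grip_force: 0.0
tcp n,y,z mm [-10.   93.1  67.3] tool x yaw -13.13 t 9.65 f [-0.3  0.4  0.9]
```

View pics/s5.png

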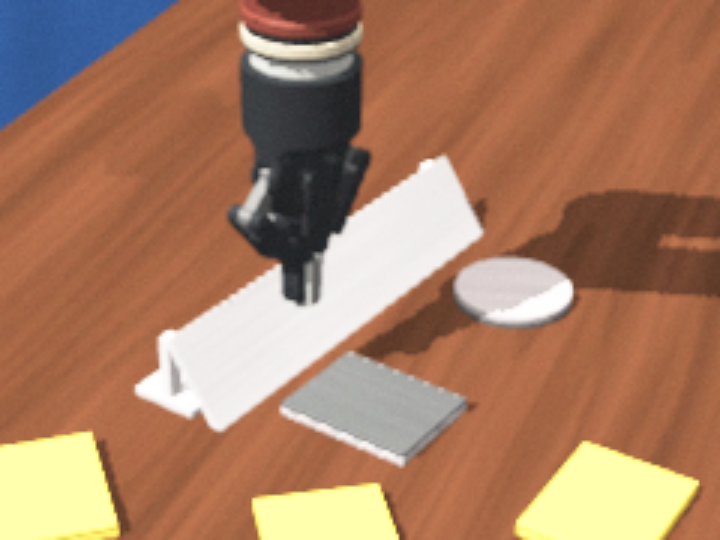

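The plate lies flat, dark face up, at crop (375,407) in front of the foot; the blank at (513,291) has not moved. I raise the tool clear, check the plate's position and hand in.

```bash
python3 -m pendant '[[[0,0,-30],[0,0,0],0],[[0,0,-30],[0,0,0],0],[[0,0,-30],[0,0,0],0],[[0,0,0],[0,0,0],0],[[0,0,0],[0,0,0],0],[[0,0,0],[0,0,0],0]]'
python3 - <<'E'
from h import *
from station import ctrl
p=ray("side",np.array([200,60])+np.array([(350,352),(467,403),(405,463),(282,407)])/3,.01)
g=p.mean(0)-F; c=(g@n,g@d); print(c,np.linalg.norm(p-np.roll(p,1,0),axis=1)); rel()
if -.15<c[0]<-.035 and abs(c[1])<.16: print(ctrl.finish_job())
E
```

```text
t: 10.2
tool_pos: [0.6339, 0.0682, 0.1571]
tool_rot: [3.121, -0.359, -0.0]
contact_force: [0.9, -0.2, -0.5]
opening: -0.0002
grip_force: 0.0
(np.float64(-0.07528979402309866), np.float64(0.09616826355603629)) [0.08240961 0.10028807 0.08096662 0.10129656]
tcp n,y,z mm [ -9.8  93.  157.1] tool x yaw -13.14 t 10.2 f [ 0.9 -0.2 -0.5]
the job is handed in; nothing more can be done
None
```

The plate leaned on the stop clear of the robot, then went over and now lies flat, black face up, its centre about 75 mm short of the foot; blank and spanner were not touched, and the job was handed in at about 10 s (no verdict returned).

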